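# Fit the drip arm and hang the dip cup

### The job

Slide the square tube, hole upward, onto the stub of the drip stand until it is fully home and the spring button pops out through the hole. Then hang the dip cup on this arm, passing its bail over the arm's free end, so that it hangs upright and settled by its bar with the stand's post and tray untouched by it, and let go. Do not push the other things on the bench about.

Things in the scene. Friction and masses are not known exactly. Their poses are not given: they have to be found in the camera images.
- tube_center (a point): Centre of the loose drip arm: straight bare-aluminium square tube, 200 mm long, 26 mm square outside, walls 3.5 mm, about 170 g, lying on the bench. Its x axis runs along the tube towards the open mouth (100 mm ahead), z is up. Its upper wall has one hole, 19 mm long, 12 mm wide, 20 to 39 mm behind the mouth; it always starts hole upward. The other end has a black plug.
- tube_mouth (a point): Centre of the open mouth of the same square tube (its end nearest the hole), same axes.
- stub_root (a point): Centre of the flat shoulder at the root of the stand's level steel stub, 160 mm above the bench. The stub points along this point's +x (z is up), is 16 mm square (1.5 mm play all round in the tube) and ends 76 mm from the shoulder, its last 12 mm tapering to 9 mm square. The tube is fully home when its mouth meets the shoulder. Let go, the latched tube droops by up to about 3 degrees.
- stand: Drip stand, fixed to the bench: grey post 36 mm square, 188 mm high, on a steel foot, and a low tray 100 mm wide and 14 mm high under the arm's place, reaching 230 mm from the post's axis. Origin under the post's middle; x points along the stub, whose shoulder is 28 mm ahead.
- button (a joint): How far the spring button in the stub's top is pressed down, m: 0 = fully out, about 0.0055 = held down under the tube's wall. Brass, 8 mm wide, 23 to 39 mm from the shoulder, sloping towards the stub's end, 7 mm proud. Its spring gives 1 to 2 N; pushing the tube over it takes some 3 to 8 N along the stub. Once popped into the hole it locks the tube.
- cup_tab (a point): Centre of the upright finger tab (14 mm square, 34 mm tall) to hold the steel dip cup by, 137 mm above the cup's foot, which stands on the bench at the start. The cup is a round beaker 52 mm across, 50 mm high; a rigid square bail rises from it to a level bar under the tab. z is up, the bail's plane holds y and z, so x is the way through the bail. Symmetric, about 200 g.
- bail_bar (a point): Middle of the underside of the dip cup's bail bar, 112 mm above the cup's foot and 25 mm below the tab's centre; same axes as the tab. The bar is 22 mm wide, 8 mm thick and 59 mm long (along y). The opening below it is 51 mm wide (y) and 62 mm high, down to the cup's rim.
- jar: Bystander: squat jar with a steel lid, 62 mm across, 90 mm high; origin under its middle.
- can: Bystander: plain metal can, 66 mm across, 100 mm high; origin under its middle.
- lid_disc: Bystander: steel lid, 60 mm across, 8 mm thick, lying beside the tube; origin under its middle.
- collar: Bystander: dark steel ring, 52 mm across, 20 mm high, lying beside the tube; origin under its middle.
- wrench: Bystander: wrench 150 mm long, lying flat; origin under its middle.
- spray_gun: Bystander: steel spray gun lying on its side, about 130 by 100 mm, 32 mm high; origin under its barrel.
- pot: Fixed bystander: dark steel pot, 100 mm across, 130 mm high, a ladle handle leaning out to 190 mm; origin under its middle.
There are look-alikes about, which are no part of the job. Leave any blue or red look-alike of the part that bears cup_tab alone.

How it is judged:
On the way:
1. the tube is fully home on the stub and the button stands out through its hole (x of tube_mouth in the frame of stub_root between -0.003 and 0.005 m and y of tube_mouth in the frame of stub_root between -0.005 and 0.005 m and z of tube_mouth in the frame of stub_root between -0.005 and 0.005 m and x of tube_center in the frame of stub_root above 0.09 m and value of joint button below 0.002 m), for 0.2 s.
At the end, for the whole second after the job is handed in: Tube home on the stub (mouth within 5 mm of shoulder and axis), button out in its hole (pressed under 2 mm). Cup hangs settled (under 80 mm/s) by its bail bar on the tube (tube inside the bail, bar on its upper face), within 0.2 rad of upright, not touching the stand (all of step 1 and contact force between cup and tube above 0.5 N and x of bail_bar in the frame of tube_center between -0.1 and 0.08 m and y of bail_bar in the frame of tube_center between -0.02 and 0.02 m and z of bail_bar in the frame of tube_center between 0.008 and 0.02 m and angle between cup_tab's own z axis and vertical below 0.2 rad and linear speed of cup below 0.08 m/s and linear speed of tube below 0.03 m/s and contact force between cup and stand below 0.1 N).
It fails at once if a bystander was pushed more than 30 mm (distance of any of jar, can, lid_disc, collar, wrench, spray_gun from where it was at the start of the episode above 0.03 m).
It also fails if it takes over 70 s, if anything falls off the work surface, if the arm or the gripper's body presses on something with over 40 N, if the wrist force passes 120 N, or if a joint passes its speed limit or range.

### The arm

A 6-joint arm with a two-finger parallel gripper is mounted at the origin on the work surface. World frame = base frame: x ahead of the robot, y to its left, z up, the work surface at z = 0. Lengths are in m, angles in rad, forces in N, time in s.
With the tool pointing down it reaches from about 0.375 to 0.975 m from the base axis. Payload 3.8 kg.
Tool frame: the origin (TCP) lies midway between the tips of the shut fingers; the grasp point (between the pads) lies 19 mm behind it; x points along the fingers, z is the direction in which the jaws open and shut, and the axes are right-handed (so a half turn about x gives the same grasp; the last joint's range is limited). The gripper opens to 85 mm and grips with 20 to 120 N. Pads are 22 mm wide; open, the fingers measure 114 mm over their backs; the gripper's body (76 mm by 85 mm) begins 54 mm behind the grasp point. The pads swing forward as they close: fully open they stand 13 mm farther back than shut.
Start: joints at [-1.141, 0.264, 1.604, -0, 1.274, -0.037], TCP at [0.304, -0.603, 0.231] pointing down, gripper open.
Joint ranges: [-2.63, 2.63], [-0.94, 2.18], [0.31, 2.57], [-1.31, 4.45], [0, 2.66], [-2.55, 2.55]. Speed limits (rad/s): [2.57, 2.57, 3.14, 3.14, 3.14, 3.14].

### API

Orientations are given as a rotation vector (axis times angle).
In Python, from workcell import * gives the robot as it stands. The module is installed in compiled form; this text tells all that it offers.
- The arm moves only by the tool carry_out, never from a script. Its arguments are lists of equal length, an entry for each row: "offset": the shift along the tool's x, y, z in cm, a list of three; "delta_rot": the turn, a rotation vector about the tool's x, y, z in degrees, a list of three. A call has exactly 5 rows; each row shifts and turns the commanded pose from where the row before left it, along the tool's axes as they then stand; what a row does not reach is not made up. A row lasts 1/12 s, in which the tool goes at most 41.7 mm and 7.16 degrees, less where a joint would pass 70% of its speed; a pose out of reach is approached as far as the arm can. A call is refused whole if a number of a shift passes 4.17 or a number of a turn 7.16, either way. A call with a gripper value outside its range is refused whole. "fingers" is the opening, from -1 (shut) to 1 (fully open), set as the call begins (left out, the last holds). The fingers move at their own pace and stop on an object; "newtons" is the grip in N (left out, the last holds). Time passes only in rows, so rows that do not move let the fingers close, or fill a call up. It gives the time, the measured TCP pose, the force and the opening at its end, in the units of the state.
- read_state(): the state, without advancing time (a new reading comes with each control period).
- read_camera(name): name is "scene" or "top"; returns (picture, depth): 480x640x3 uint8, red, green, blue; 480x640 float32, m along the optical axis (not along the pixel's ray), 0 where there is no reading.
- get_calibration(name): a dict with "fx", "fy", "cx", "cy" (pixels), "R" (3x3) and "t" (3): a world point X has camera coordinates R X + t. Camera axes: x right, y down, z forward; pixel columns grow to the right and rows downward; lengths in m; the calibration is good to about 2 mm. A picture is of the moment at which its call begins. get_calibration takes no time and is no camera call.
- finish_job(): hands the job in, once; it reports no verdict.
The state is a dict: "time": time; "q": joint angles; "joint_vel": joint speeds; "joint_torque": joint torques, N m; "tool_pos": TCP position; "tcp_rot": TCP orientation; "wrist_force": force on the tool from outside, world axes, zero at the start; "torque": the same for the moment, N m; "width": opening from 0.0 (shut) to 1.0 (fully open).
Only numpy, scipy, OpenCV 4.12 (cv2) and the standard library are available. Lean on these libraries where they do the work, as an engineer would, in place of code of your own. Each camera call takes 0.05 s, during which the arm holds its last target. There are 200 camera calls.

## Working session

There is one attempt and no reset: what is moved stays moved. The work goes in short steps, Python scripts to look and compute and a tool call to move; the robot and the scene stay as the last step left them, time stands still between calls to the robot, and variables do not carry over. Pictures are saved under pics/ and viewed, about 8 in all and at most 12, crops included, and the job is handed in when it is done.

Besides the shell and the picture viewer there is one more tool, called after "Request:" as a command line: name --argument value ..., lists and objects as JSON in quotes. carry_out: Moves the arm, as the interface text tells. Its arguments: {"type":"object","properties":{"offset":{"type":"array"},"delta_rot":{"type":"array"},"fingers":{"type":"number"},"newtons":{"type":"number"}},"required":["offset","delta_rot"]}

```bash
mkdir -p pics; cat > h.py <<'E'
from workcell import *
import numpy as np, cv2
from scipy.spatial.transform import Rotation as Ro
def snap(cam,name):
    p,d=read_camera(cam); cv2.imwrite(f'pics/{name}.png',p[:,:,::-1]); np.save(f'pics/{name}.npy',d); return p,d
def cloud(cam,d):
    c=get_calibration(cam); v,u=np.mgrid[:480,:640]
    P=np.stack([(u-c['cx'])/c['fx']*d,(v-c['cy'])/c['fy']*d,d],-1)
    W=(P-np.array(c['t']))@np.array(c['R']); W[d==0]=np.nan; return W
def st():
    s=read_state(); print('t',round(s['time'],2),'pos',np.round(s['tool_pos'],4),'R',np.round(Ro.from_rotvec(s['tcp_rot']).as_matrix(),3).tolist(),'F',np.round(s['wrist_force'],1),'w',round(s['width'],3),'q',np.round(s['q'],2)); return s
def err(pos,R):
    s=st(); M=Ro.from_rotvec(s['tcp_rot']).as_matrix(); print('offset cm',np.round(M.T@(np.array(pos)-s['tool_pos'])*100,2),'rot deg',np.round(np.degrees(Ro.from_matrix(M.T@R).as_rotvec()),2))
E
python3 - <<'E'
from h import *
st()
for c in ('top','scene'):
    snap(c,c+'0'); k=get_calibration(c); print(c,k['fx'],k['cx'],k['cy'],np.round(k['R'],3).tolist(),np.round(k['t'],3))
E
```

```text
t 0.0 pos [ 0.3034 -0.6021  0.2299] R [[-0.001, 0.893, 0.45], [0.002, 0.45, -0.893], [-1.0, 0.0, -0.002]] F [ 0.3 -0.1 -1. ] w 1.005 q [-1.14  0.26  1.61 -0.    1.27 -0.04]
top 555.612924288115 331.9476877620638 253.7345529099167 [[-0.026, -1.0, -0.015], [-0.987, 0.028, -0.156], [0.156, 0.011, -0.988]] [0.005 0.529 1.172]
scene 437.0344650248197 324.7257015977763 235.15234594420144 [[0.578, 0.816, -0.01], [0.519, -0.376, -0.767], [-0.63, 0.438, -0.641]] [-0.257 -0.174  1.31 ]
```

View pics/top0.png

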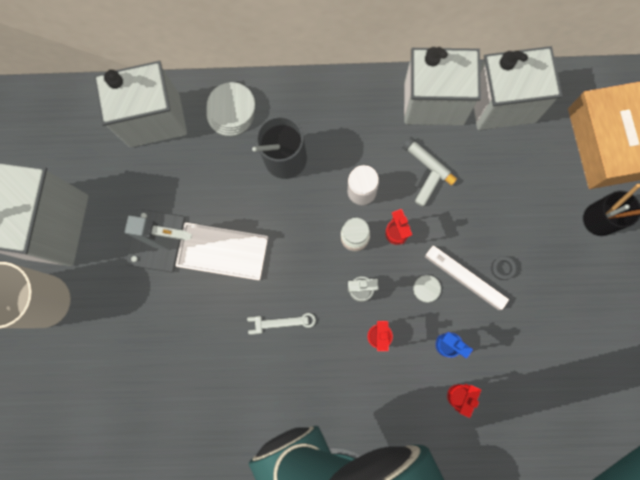

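View pics/scene0.png

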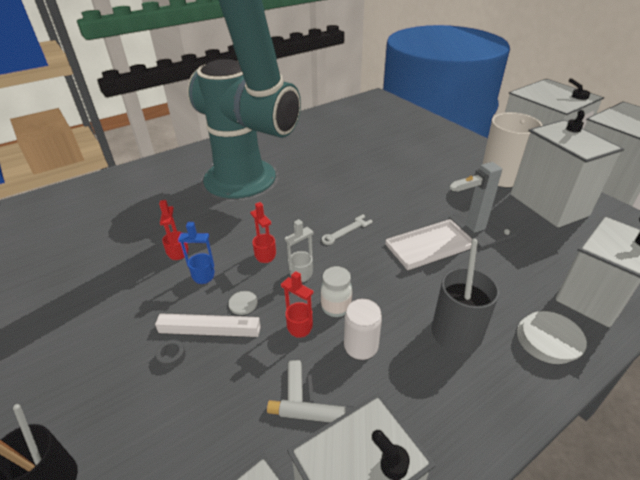

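The top view shows the tube from (428,252), the hole end, to (508,303). The steel cup is at (362,288), the stand post at (137,225), its stub points to the right at (190,233), and the wrench lies at (282,323). Next I'll measure these from depth.

```bash
python3 - <<'E'
from h import *
def seg(W,u0,u1,v0,v1,z0,z1):
    P=W[v0:v1,u0:u1].reshape(-1,3); return P[(P[:,2]>z0)&(P[:,2]<z1)]
def rect(P,n):
    r=cv2.minAreaRect((P[:,:2]*1000).astype(np.float32)); print(n,len(P),'med z',np.round(np.median(P[:,2]),4),'ctr',np.round(r[0],1),'size',np.round(r[1],1),'ang',round(r[2],2)); print('   box',np.round(cv2.boxPoints(r),0).tolist())
d=np.load('pics/top0.npy'); W=cloud('top',d)
print('bench z',np.nanmedian(W[300:330,150:230,2]))
rect(seg(W,415,520,238,315,.017,.035),'tube')
rect(seg(W,118,150,205,245,.18,.195),'post')
rect(seg(W,148,200,215,250,.155,.175),'stub')
rect(seg(W,165,280,210,290,.006,.03),'tray')
rect(seg(W,340,385,270,305,.143,.17),'tab')
rect(seg(W,340,385,270,305,.105,.128),'bar')
rect(seg(W,410,445,272,305,.004,.015),'lid')
rect(seg(W,240,320,308,338,.003,.03),'wrench')
rect(seg(W,330,372,215,255,.06,.12),'jar')
rect(seg(W,340,382,160,205,.06,.12),'can')
rect(seg(W,488,522,254,282,.012,.03),'collar')
d2=np.load('pics/scene0.npy'); W2=cloud('scene',d2)
rect(seg(W2,150,265,308,342,.020,.035),'tube2')
rect(seg(W2,445,488,172,196,.16,.176),'stub2')
rect(seg(W2,475,505,160,180,.183,.195),'post2')
rect(seg(W2,283,315,215,240,.14,.17),'tab2')
rect(seg(W2,283,320,215,255,.11,.13),'bar2')
for n,(s,a) in {'z':('top0',(410,520,235,315))}.items():
    im=cv2.imread('pics/top0.png'); A=cv2.resize(im[235:315,410:520],None,fx=5,fy=5,interpolation=3)
    B=cv2.resize(im[200:260,110:210],None,fx=5,fy=5,interpolation=3)
    o=np.zeros((400+300,550,3),np.uint8);o[:400]=A;o[400:,:500]=B; cv2.imwrite('pics/crop.png',cv2.resize(o,None,fx=.85,fy=.85))
E
```

```text
bench z 0.00020528144962608566
tube 1342 med z 0.0248 ctr [ 503.3 -326.7] size [200. 107.] ang 51.58
   box [[399.0, -372.0], [483.0, -438.0], [607.0, -282.0], [524.0, -215.0]]
post 351 med z 0.1876 ctr [572.8 368.2] size [44.4 35.8] ang 77.86
   box [[551.0, 350.0], [586.0, 343.0], [595.0, 386.0], [560.0, 394.0]]
stub 379 med z 0.1675 ctr [566.8 311.4] size [85.4 33.6] ang 86.81
   box [[548.0, 270.0], [581.0, 268.0], [586.0, 353.0], [552.0, 355.0]]
tray 1452 med z 0.0112 ctr [550.9 242.3] size [178.3 252.6] ang 1.0
   box [[460.0, 367.0], [464.0, 114.0], [642.0, 118.0], [638.0, 370.0]]
tab 51 med z 0.1539 ctr [450.9 -69.8] size [12.  12.9] ang 88.78
   box [[444.0, -76.0], [457.0, -76.0], [458.0, -64.0], [445.0, -64.0]]
bar 266 med z 0.1197 ctr [451.8 -69.7] size [22.6 58.8] ang 3.11
   box [[439.0, -41.0], [442.0, -100.0], [465.0, -98.0], [461.0, -40.0]]
lid 542 med z 0.0078 ctr [ 451.  -220.9] size [70.7 70.3] ang 85.78
   box [[413.0, -254.0], [483.0, -259.0], [489.0, -188.0], [419.0, -183.0]]
wrench 770 med z 0.0063 ctr [384.3 111.6] size [176.   63.8] ang 88.51
   box [[350.0,
[... 484 characters left out ...]
1182 med z 0.0247 ctr [ 488.3 -315.6] size [200.8  61.8] ang 52.21
   box [[402.0, -376.0], [451.0, -414.0], [574.0, -255.0], [525.0, -217.0]]
stub2 283 med z 0.1665 ctr [572.4 308.1] size [88.  36.1] ang 86.52
   box [[552.0, 265.0], [588.0, 263.0], [593.0, 351.0], [557.0, 353.0]]
post2 147 med z 0.1861 ctr [579.7 367. ] size [38.7 38.5] ang 75.79
   box [[556.0, 353.0], [594.0, 344.0], [603.0, 381.0], [566.0, 391.0]]
tab2 68 med z 0.1499 ctr [456.1 -73.3] size [14.1 14.9] ang 87.75
   box [[448.0, -80.0], [463.0, -81.0], [464.0, -67.0], [449.0, -66.0]]
bar2 253 med z 0.1182 ctr [455.5 -73.7] size [25.5 58.7] ang 1.27
   box [[442.0, -45.0], [443.0, -103.0], [469.0, -103.0], [468.0, -44.0]]
```

View pics/crop.png

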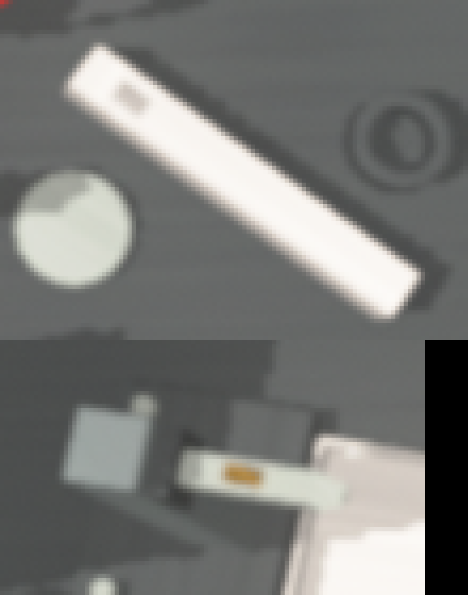

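```bash
cat > m.py <<'E'
from h import *
def seg(W,u0,u1,v0,v1,z0,z1,im=None,thr=0):
    P=W[v0:v1,u0:u1].reshape(-1,3); k=(P[:,2]>z0)&(P[:,2]<z1)
    if im is not None: k&=im[v0:v1,u0:u1].reshape(-1,3).min(1)>thr
    return P[k]
def line(P,n,w):
    P=P[:,:2]*1000; c=np.median(P,0); 
    for i in range(8):
        x=cv2.fitLine(P.astype(np.float32),cv2.DIST_HUBER,0,.01,.01).ravel(); d=x[:2];c=x[2:]; nn=np.array([-d[1],d[0]]); s=(P-c)@nn; lo,hi=np.percentile(s,[3,97]); k=abs(s-(lo+hi)/2)<w/2+4
        if k.all():break
        P=P[k]
    t=(P-c)@d; s=(P-c)@nn
    t0,t1=np.percentile(t,[.7,99.3]); lo,hi=np.percentile(s,[2,98])
    m=c+nn*(lo+hi)/2
    print(n,len(P),'len',round(t1-t0,1),'wid',round(hi-lo,1),'ends',np.round(m+d*t0,1),np.round(m+d*t1,1),'ctr',np.round(m+d*(t0+t1)/2,1),'ang',round(np.degrees(np.arctan2(d[1],d[0])),2))
E
python3 - <<'E'
from m import *
for cam,bt,bs,bp,btr in (('top',(415,520,238,315),(148,200,215,250),(118,150,205,245),(165,280,210,290)),('scene',(150,265,308,342),(445,488,172,196),(475,505,160,180),(380,480,215,270))):
    W=cloud(cam,np.load(f'pics/{cam}0.npy')); im=cv2.imread(f'pics/{cam}0.png')
    line(seg(W,*bt,.022,.030,im,150),cam+' tube',26)
    line(seg(W,*bs,.163,.171),cam+' stub',16)
    P=seg(W,*bp,.183,.192); print(' post med',np.round(np.median(P,0)*1000,1))
    # button by color
    v0,v1,u0,u1=bs[2],bs[3],bs[0],bs[1]; I=im[v0:v1,u0:u1].astype(int); k=(I[...,2]-I[...,0]>50); print(' button',np.round(np.nanmean(W[v0:v1,u0:u1][k],0)*1000,1),k.sum())
    H=(W[bt[2]:bt[3],bt[0]:bt[1]]); I=im[bt[2]:bt[3],bt[0]:bt[1]]; k=(H[...,2]<.022)&(H[...,2]>.0005)
    P=seg(W,*btr,.008,.018,im,110); r=cv2.minAreaRect((P[:,:2]*1000).astype(np.float32)); print(' tray',r)
E
```

```text
top tube 966 len 196.3 wid 25.7 ends [ 411.1 -378.5] [ 533.5 -225. ] ctr [ 472.3 -301.8] ang 51.43
top stub 275 len 76.4 wid 16.1 ends [553.6 270.3] [568.7 345.2] ctr [561.2 307.8] ang 78.57
 post med [572.8 370.8 187.7]
 button [561.9 314.  172.3] 30
 tray ((550.9405517578125, 261.0815734863281), (234.31491088867188, 104.58712005615234), 78.25965881347656)
scene tube 1101 len 197.7 wid 26.6 ends [ 414.4 -382.7] [ 537.6 -228. ] ctr [ 476.  -305.4] ang 51.47
scene stub 172 len 74.5 wid 18.9 ends [557.8 269.7] [576.1 341.9] ctr [567.  305.8] ang 75.77
 post med [581.2 365.2 186.1]
 button [567.5 312.1 170.9] 25
 tray ((555.544677734375, 253.459228515625), (229.30189514160156, 105.94813537597656), 79.80744171142578)
```

```bash
cat >> h.py <<'E'
def RR(a):
    a=np.radians(a); x=np.array([0,0,-1.]); z=np.array([np.cos(a),np.sin(a),0]); return np.stack([x,np.cross(z,x),z],1)
E
python3 - <<'E'
from h import *
err([.4715,-.3066,.10],RR(-38.55))
E
```

```text
t 0.1 pos [ 0.3035 -0.6022  0.23  ] R [[-0.001, 0.893, 0.45], [0.002, 0.45, -0.893], [-1.0, 0.0, -0.002]] F [-0.3 -0.3  0.7] w 0.999 q [-1.14  0.26  1.61  0.    1.27 -0.04]
offset cm [ 13.05  28.3  -18.81] rot deg [-24.71  -0.11  -0.03]
```

Request:
carry_out --offset '[[0, 2.83, -1.88], [0, 2.83, -1.88], [0, 2.83, -1.88], [0, 2.83, -1.88], [0, 2.83, -1.88]]' --delta_rot '[[0, 0, 0], [0, 0, 0], [0, 0, 0], [0, 0, 0], [0, 0, 0]]' --fingers 0.2

```text
time: 0.52
tool_pos: [0.388, -0.4535, 0.2306]
tcp_rot: [0.86, 1.395, -0.859]
wrist_force: [0.1, -1.0, 1.0]
width: 0.597
```

Request:
carry_out --offset '[[0, 2.83, -1.88], [0, 2.83, -1.88], [0, 2.83, -1.88], [0, 2.83, -1.88], [0, 2.83, -1.88]]' --delta_rot '[[0, 0, 0], [0, 0, 0], [0, 0, 0], [0, 0, 0], [0, 0, 0]]'

```text
time: 0.93
tool_pos: [0.4721, -0.3058, 0.2308]
tcp_rot: [0.859, 1.395, -0.859]
wrist_force: [0.5, 0.4, 0.2]
width: 0.604
```

Request:
carry_out --offset '[[2.6, 0, 0], [2.6, 0, 0], [2.6, 0, 0], [2.6, 0, 0], [2.6, 0, 0]]' --delta_rot '[[-4.94, 0, 0], [-4.94, 0, 0], [-4.94, 0, 0], [-4.94, 0, 0], [-4.94, 0, 0]]'

```text
time: 1.35
tool_pos: [0.4716, -0.307, 0.0998]
tcp_rot: [0.523, 1.507, -0.523]
wrist_force: [0.7, -0.3, -0.1]
width: 0.596
```

Request:
carry_out --offset '[[0, 0, 0], [0, 0, 0], [0, 0, 0], [0, 0, 0], [0, 0, 0]]' --delta_rot '[[0, 0, 0], [0, 0, 0], [0, 0, 0], [0, 0, 0], [0, 0, 0]]'

```text
time: 1.77
tool_pos: [0.4733, -0.3086, 0.1036]
tcp_rot: [0.526, 1.502, -0.528]
wrist_force: [-0.1, -0.3, 0.2]
width: 0.596
```

Request:
carry_out --offset '[[2, 0, 0], [2, 0, 0], [2, 0, 0], [2, 0, 0], [0, 0, 0]]' --delta_rot '[[0, 0, 0], [0, 0, 0], [0, 0, 0], [0, 0, 0], [0, 0, 0]]'

```text
time: 2.18
tool_pos: [0.4698, -0.3061, 0.0187]
tcp_rot: [0.529, 1.511, -0.526]
wrist_force: [-0.1, 1.0, 0.0]
width: 0.601
```

```bash
python3 - <<'E'
from m import *
err([.4715,-.3066,.002],RR(-38.55))
im,d=snap('top','a1'); im=im[:,:,::-1]; W=cloud('top',d)
line(seg(W,415,520,238,315,.022,.030,im,150),'tube',26)
_,_=snap('scene','a1s')
err([.4715,-.3066,.002],RR(-38.55))
E
```

```text
t 2.18 pos [ 0.4698 -0.3061  0.0187] R [[-0.004, 0.624, 0.782], [0.003, 0.782, -0.624], [-1.0, -0.0, -0.005]] F [-0.1  1.   0. ] w 0.601 q [-0.62  0.28  2.02 -0.    0.85  0.05]
offset cm [1.67 0.07 0.17] rot deg [-0.04 -0.29  0.02]
tube 404 len 90.5 wid 25.8 ends [ 476.4 -293.6] [ 534.9 -224.6] ctr [ 505.6 -259.1] ang 49.7
t 2.28 pos [ 0.472  -0.3076  0.0218] R [[-0.0, 0.624, 0.782], [0.0, 0.782, -0.624], [-1.0, -0.0, -0.0]] F [ 0.1 -0.4  0.3] w 0.606 q [-0.62  0.27  2.02 -0.    0.85  0.05]
offset cm [ 1.98  0.05 -0.1 ] rot deg [-0.03 -0.01  0.  ]
```

Request:
carry_out --offset '[[0.6, 0, 0], [0.6, 0, 0], [0.5, 0, 0], [0, 0, 0], [0, 0, 0]]' --delta_rot '[[0, 0, 0], [0, 0, 0], [0, 0, 0], [0, 0, 0], [0, 0, 0]]'

```text
time: 2.7
tool_pos: [0.4717, -0.3074, 0.0042]
tcp_rot: [0.527, 1.506, -0.527]
wrist_force: [-0.3, 0.1, -0.1]
width: 0.599
```

Request:
carry_out --offset '[[0, 0, 0], [0, 0, 0], [0, 0, 0], [0, 0, 0], [0, 0, 0]]' --delta_rot '[[0, 0, 0], [0, 0, 0], [0, 0, 0], [0, 0, 0], [0, 0, 0]]' --fingers -1 --newtons 60

```text
time: 3.12
tool_pos: [0.4724, -0.3079, 0.0048]
tcp_rot: [0.526, 1.505, -0.527]
wrist_force: [0.4, -0.1, 3.3]
width: 0.289
```

Request:
carry_out --offset '[[0, 0, 0], [0, 0, 0], [0, 0, 0], [-0.5, 0, 0], [-0.5, 0, 0]]' --delta_rot '[[0, 0, 0], [0, 0, 0], [0, 0, 0], [0, 0, 0], [0, 0, 0]]'

```text
time: 3.53
tool_pos: [0.4707, -0.3067, 0.0135]
tcp_rot: [0.527, 1.509, -0.526]
wrist_force: [-0.1, -0.1, -1.8]
width: 0.29
```

Request:
carry_out --offset '[[-2, 0, 0], [-3, 0, 0], [-4, 0, 0], [-4, 0, 0], [-4, 0, 0]]' --delta_rot '[[0, 0, 0], [0, 0, 0], [0, 0, 0], [0, 0, 0], [0, 0, 0]]'

```text
time: 3.95
tool_pos: [0.4708, -0.3067, 0.1852]
tcp_rot: [0.527, 1.508, -0.526]
wrist_force: [0.5, -0.7, -1.9]
width: 0.29
```

Request:
carry_out --offset '[[0, 2.55, -1.53], [0, 2.55, -1.53], [0, 2.55, -1.53], [0, 2.55, -1.53], [0, 2.55, -1.53]]' --delta_rot '[[0, 0, 0], [0, 0, 0], [0, 0, 0], [0, 0, 0], [0, 0, 0]]'

```text
time: 4.37
tool_pos: [0.4908, -0.1587, 0.1841]
tcp_rot: [0.527, 1.507, -0.527]
wrist_force: [0.7, 0.4, -2.5]
width: 0.297
```

Request:
carry_out --offset '[[0, 2.55, -1.53], [0, 2.55, -1.53], [0, 2.55, -1.53], [0, 2.55, -1.53], [0, 2.55, -1.53]]' --delta_rot '[[0, 0, 0], [0, 0, 0], [0, 0, 0], [0, 0, 0], [0, 0, 0]]'

```text
time: 4.78
tool_pos: [0.5103, -0.0113, 0.1839]
tcp_rot: [0.527, 1.507, -0.527]
wrist_force: [0.8, -0.6, -2.0]
width: 0.29
```

Request:
carry_out --offset '[[0, 2.55, -1.53], [0, 2.55, -1.53], [0, 2.55, -1.53], [0, 2.55, -1.53], [0, 2.55, -1.53]]' --delta_rot '[[0, 0, 0], [0, 0, 0], [0, 0, 0], [0, 0, 0], [0, 0, 0]]'

```text
time: 5.2
tool_pos: [0.53, 0.136, 0.1839]
tcp_rot: [0.526, 1.507, -0.527]
wrist_force: [0.0, -0.3, -0.8]
width: 0.29
```

Request:
carry_out --offset '[[0.7, 0, 0], [0.7, 0, 0], [0.7, 0, 0], [0.7, 0, 0], [0.7, 0, 0]]' --delta_rot '[[-5.41, 0, 0], [-5.41, 0, 0], [-5.41, 0, 0], [-5.41, 0, 0], [-5.41, 0, 0]]'

```text
time: 5.62
tool_pos: [0.5299, 0.1347, 0.1484]
tcp_rot: [0.153, 1.567, -0.154]
wrist_force: [-0.3, 0.7, -1.7]
width: 0.286
```

Request:
carry_out --offset '[[0, 0, 0], [0, 0, 0], [0, 0, 0], [0, 0, 0], [0, 0, 0]]' --delta_rot '[[0, 0, 0], [0, 0, 0], [0, 0, 0], [0, 0, 0], [0, 0, 0]]'

```text
time: 6.03
tool_pos: [0.5312, 0.1346, 0.1499]
tcp_rot: [0.159, 1.564, -0.158]
wrist_force: [0.0, 0.1, -1.0]
width: 0.292
```

```bash
python3 - <<'E'
from m import *
st()
a=[]
for c in('top','scene'):
    p,d=snap(c,'b'+c); a.append(p[:,:,::-1])
st()
cv2.imwrite('pics/b.png',np.hstack([cv2.resize(a[0][170:310,110:340],(400,244)),cv2.resize(a[1][130:270,370:560],(332,244))]))
E
```

```text
t 6.03 pos [0.5312 0.1346 0.1499] R [[0.001, 0.201, 0.98], [0.0, 0.98, -0.201], [-1.0, 0.0, 0.001]] F [ 0.   0.1 -1. ] w 0.292 q [ 0.2   0.09  1.96 -0.    1.09  0.4 ]
t 6.13 pos [0.5311 0.1346 0.1498] R [[0.001, 0.2, 0.98], [0.0, 0.98, -0.2], [-1.0, 0.0, 0.001]] F [ 0.4 -0.2 -0.8] w 0.285 q [ 0.2   0.09  1.96 -0.    1.09  0.4 ]
```

View pics/b.png

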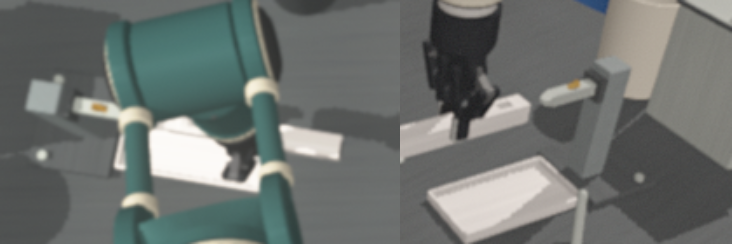

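The scene crop (right) shows the mouth about 30 mm short of the stub tip and roughly in line. Tube and stub are both visible in that camera, so I can measure them relative to each other.

```bash
cat > rel.py <<'E'
from m import *
u=np.array([np.cos(np.radians(78.5)),np.sin(np.radians(78.5))]); n=np.array([-u[1],u[0]])  # along / lateral left
def rel(tag,ref=(.53,.136),tip=30):
  for cam in('scene','top'):
    W=cloud(cam,np.load(f'pics/{tag}{cam}.npy')); im=cv2.imread(f'pics/{tag}{cam}.png'); W[:3]=np.nan
    P=W.reshape(-1,3); I=im.reshape(-1,3).astype(int)
    a=(P[:,:2]-ref)@u; l=(P[:,:2]-ref)@n
    ok=(abs(l)<.03)&(a>-.11)&(a<.24)&(P[:,2]>.155)&(P[:,2]<.185)&(I.min(1)>85)&(abs(I[:,2]-I[:,0])<25)
    P,a,l=P[ok],a[ok],l[ok]
    for b in np.arange(-.11,.24,.02):
        k=(a>=b)&(a<b+.02)
        if k.sum()<15: continue
        zt=np.median(P[k,2]); zt=np.percentile(P[k,2],80); k2=k&(abs(P[:,2]-zt)<.0035)
        if k2.sum()<10: continue
        lo,hi=np.percentile(l[k2],[4,96])*1000; print(cam,'a',int(b*1000),'n',k2.sum(),'z',round(np.median(P[k2,2])*1000,1),'lat',round(lo,1),round(hi,1),'mid',round((lo+hi)/2,1))
E
python3 -c "
from rel import *
rel('b')"
```

```text
scene a -110 n 44 z 169.4 lat -17.3 7.1 mid -5.1
scene a -90 n 85 z 169.5 lat -17.3 8.8 mid -4.2
scene a -69 n 82 z 169.6 lat -17.2 8.6 mid -4.3
scene a -49 n 78 z 169.5 lat -16.6 8.7 mid -4.0
scene a -29 n 88 z 169.6 lat -19.9 10.1 mid -4.9
scene a -9 n 30 z 169.9 lat -27.2 10.7 mid -8.3
scene a 10 n 15 z 166.1 lat -17.9 -14.5 mid -16.2
scene a 30 n 23 z 169.0 lat -17.8 -8.7 mid -13.2
scene a 50 n 52 z 169.6 lat -16.8 3.9 mid -6.4
scene a 70 n 62 z 169.3 lat -17.5 8.0 mid -4.8
scene a 90 n 40 z 169.5 lat -17.3 8.3 mid -4.5
scene a 130 n 36 z 165.5 lat -10.2 3.9 mid -3.2
scene a 150 n 47 z 166.2 lat -10.7 5.6 mid -2.5
scene a 170 n 19 z 166.0 lat -10.3 3.4 mid -3.4
scene a 190 n 37 z 166.3 lat -10.3 5.2 mid -2.6
scene a 210 n 41 z 182.6 lat -20.2 12.5 mid -3.8
top a -110 n 36 z 171.4 lat -11.6 13.4 mid 0.9
top a -90 n 118 z 171.1 lat -10.7 13.0 mid 1.1
top a -69 n 117 z 171.2 lat -11.0 13.0 mid 1.0
top a -49 n 109 z 171.5 lat -11.1 12.3 mid 0.6
top a 50 n 19 z 171.4 lat 8.3 14.3 mid 11.3
top a 70 n 38 z 171.5 lat 1.0 13.9 mid 7.4
top a 90 n 36 z 171.4 lat 2.4 14.1 mid 8.2
top a 150 n 33 z 169.6 lat -3.0 11.4 mid 4.2
top a 170 n 27 z 167.7 lat -3.8 11.9 mid 4.1
top a 190 n 64 z 168.4 lat -3.1 11.6 mid 4.3
top a 210 n 35 z 181.4 lat -11.2 21.2 mid 5.0
```

Request:
carry_out --offset '[[-0.16, 0, -0.24], [0, 0.5, 0], [0, 0.5, 0], [0, 0.5, 0], [0, 0, 0]]' --delta_rot '[[0, 0, 0], [0, 0, 0], [0, 0, 0], [0, 0, 0], [0, 0, 0]]'

```text
time: 6.55
tool_pos: [0.5318, 0.1509, 0.151]
tcp_rot: [0.158, 1.565, -0.157]
wrist_force: [-0.7, 0.1, -1.6]
width: 0.29
```

Request:
carry_out --offset '[[0, 0, 0], [0, 0, 0], [0, 0, 0], [0, 0, 0], [0, 0, 0]]' --delta_rot '[[0, 0, 0], [0, 0, 0], [0, 0, 0], [0, 0, 0], [0, 0, 0]]'

```text
time: 6.97
tool_pos: [0.5314, 0.1497, 0.1508]
tcp_rot: [0.158, 1.565, -0.158]
wrist_force: [0.5, -0.4, -1.7]
width: 0.293
```

```bash
python3 -c "
from rel import *
for c in('top','scene'): snap(c,'c'+c)
st(); rel('c')
W=cloud('scene',np.load('pics/cscene.npy')); ref=np.array((.53,.136))
a=(W[...,:2]-ref)@u; l=(W[...,:2]-ref)@n
k=(abs(l+.003)<.004)&(a>.08)&(W[...,2]>.155)
print(np.sort(np.round(a[k]*1000)).astype(int).tolist())
z=np.round(W[...,2][k]*1000); o=np.argsort(a[k]); print(z[o].astype(int).tolist())
"
```

```text
t 7.07 pos [0.5315 0.1497 0.1509] R [[-0.0, 0.2, 0.98], [-0.0, 0.98, -0.2], [-1.0, -0.0, -0.0]] F [-0.3  0.1 -0.5] w 0.29 q [ 0.23  0.1   1.95 -0.    1.09  0.43]
scene a -90 n 62 z 170.3 lat -14.5 11.8 mid -1.3
scene a -69 n 84 z 170.6 lat -14.7 10.3 mid -2.2
scene a -49 n 75 z 170.7 lat -14.6 10.3 mid -2.2
scene a -29 n 76 z 170.7 lat -14.9 10.8 mid -2.0
scene a -9 n 77 z 170.9 lat -19.3 14.4 mid -2.5
scene a 10 n 16 z 170.4 lat -9.5 12.7 mid 1.6
scene a 30 n 20 z 167.5 lat -14.9 -12.1 mid -13.5
scene a 50 n 25 z 170.9 lat -14.9 -4.4 mid -9.7
scene a 70 n 53 z 170.3 lat -14.9 8.9 mid -3.0
scene a 90 n 64 z 170.2 lat -13.9 11.8 mid -1.1
scene a 110 n 22 z 170.2 lat -12.1 10.5 mid -0.8
scene a 130 n 37 z 164.9 lat -10.3 5.1 mid -2.6
scene a 150 n 42 z 166.0 lat -9.9 5.8 mid -2.1
scene a 170 n 20 z 165.9 lat -10.7 -0.6 mid -5.7
scene a 190 n 41 z 166.5 lat -10.4 5.3 mid -2.5
scene a 210 n 43 z 181.1 lat -19.3 14.9 mid -2.2
top a -90 n 61 z 172.7 lat -8.2 15.2 mid 3.5
top a -69 n 114 z 172.2 lat -8.5 16.0 mid 3.7
top a -49 n 115 z 172.6 lat -7.6 16.0 mid 4.2
top a -29 n 109 z 172.4 lat 
[... 2638 characters left out ...]
 186, 187, 186, 188, 186, 187, 187, 187, 185, 186, 197, 197, 160, 162, 184, 173, 175, 195, 192, 191, 193, 167, 177, 184, 165, 156, 198, 161, 166, 180, 185, 193, 198, 199, 157, 170, 188, 155, 189, 175, 177, 181, 159, 172, 164, 158, 167, 182, 162, 170, 185, 173, 185, 161, 166, 174, 186, 178, 189, 176, 198, 179, 167, 160, 187, 197, 197, 196, 197, 199, 199, 197, 199, 198, 198, 197, 198, 199, 198, 198, 199, 197, 199, 198, 200, 200, 197, 198, 198, 198, 199, 197, 197, 199, 198, 198, 199, 198, 199, 200, 197, 198, 199, 199, 200, 198, 199, 198, 197, 198, 198, 199, 199, 197, 198, 198, 200, 199, 197, 199, 198, 200, 198, 198, 198, 199, 199, 198, 198, 198, 199, 198, 200, 197, 199, 197, 198, 199, 196, 195]
```

Request:
carry_out --offset '[[-0.08, 0, 0], [0, 0.7, 0], [0, 0.7, 0], [0, 0.7, 0], [0, 0.7, 0]]' --delta_rot '[[0, 0, 0], [0, 0, 0], [0, 0, 0], [0, 0, 0], [0, 0, 0]]'

```text
time: 7.48
tool_pos: [0.5373, 0.1782, 0.1518]
tcp_rot: [0.158, 1.565, -0.157]
wrist_force: [0.1, 0.0, -1.1]
width: 0.292
```

Request:
carry_out --offset '[[0, 0.4, 0], [0, 0.4, 0], [0, 0.2, 0], [0, 0, 0], [0, 0, 0]]' --delta_rot '[[0, 0, 0], [0, 0, 0], [0, 0, 0], [0, 0, 0], [0, 0, 0]]'

```text
time: 7.9
tool_pos: [0.5389, 0.1871, 0.1516]
tcp_rot: [0.157, 1.565, -0.158]
wrist_force: [-0.5, 0.5, -1.0]
width: 0.292
```

```bash
python3 -c "
from rel import *
st()
for c in('top','scene'): snap(c,'d'+c)
st(); rel('d')
im=cv2.imread('pics/dscene.png'); cv2.imwrite('pics/d.png',cv2.resize(im[130:240,400:530],None,fx=5,fy=5,interpolation=3))
"
```

```text
t 7.9 pos [0.5389 0.1871 0.1516] R [[-0.0, 0.199, 0.98], [-0.0, 0.98, -0.199], [-1.0, -0.0, -0.0]] F [-0.5  0.5 -1. ] w 0.292 q [ 0.29  0.13  1.91 -0.    1.1   0.49]
t 8.0 pos [0.5389 0.1868 0.1516] R [[-0.0, 0.2, 0.98], [-0.0, 0.98, -0.2], [-1.0, -0.0, -0.0]] F [ 0.5  0.6 -1.2] w 0.293 q [ 0.29  0.13  1.91 -0.    1.1   0.49]
scene a -49 n 67 z 171.3 lat -14.1 11.9 mid -1.1
scene a -29 n 78 z 171.4 lat -13.9 10.5 mid -1.7
scene a -9 n 77 z 171.4 lat -14.8 11.7 mid -1.6
scene a 10 n 75 z 171.6 lat -14.8 11.4 mid -1.7
scene a 30 n 70 z 172.0 lat -20.9 14.1 mid -3.4
scene a 50 n 15 z 171.3 lat -26.2 12.7 mid -6.8
scene a 70 n 21 z 168.4 lat -15.7 -11.4 mid -13.5
scene a 90 n 27 z 170.7 lat -14.2 -4.7 mid -9.5
scene a 110 n 42 z 170.8 lat -14.6 9.6 mid -2.5
scene a 130 n 68 z 171.2 lat -14.5 10.7 mid -1.9
scene a 150 n 22 z 171.0 lat -13.8 11.9 mid -0.9
scene a 170 n 19 z 166.1 lat -10.0 3.6 mid -3.2
scene a 190 n 43 z 166.6 lat -10.6 6.4 mid -2.1
scene a 210 n 41 z 182.4 lat -19.9 14.7 mid -2.6
scene a 230 n 10 z 183.2 lat -19.5 0.2 mid -9.6
top a -49 n 76 z 172.7 lat -8.0 15.6 mid 3.8
top a -29 n 108 z 173.1 lat -8.1 15.3 mid 3.6
top a -9 n 115 z 173.2 lat -8.4 15.5 mid 3.5
top a 10 n 122 z 173.0 lat -7.9 16.2 mid 4.1
top a 30 n 54 z 173.1 lat -8.3 14.5 mid 3.1
top a 110 n 10 z 172.8 lat 13.1 17.4 mid 15.3
top a 130 n 56 z 173.1 lat 4.0 17.4 mid 10.7
top a 150 n 30 z 172.0 lat 2.7 17.1 mid 9.9
```

View pics/d.png

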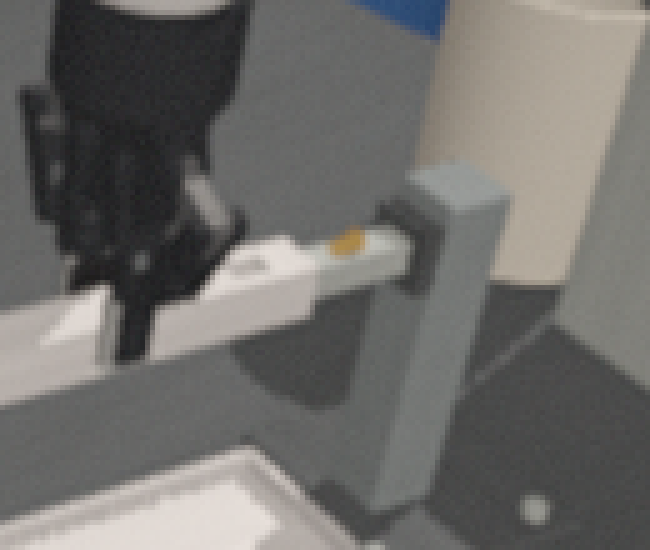

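The tube is over the stub by about 25 mm, the contact force is near zero, and the mouth is just short of the button. I'll push on.

Request:
carry_out --offset '[[0, 0.5, 0], [0, 0.5, 0], [0, 0.5, 0], [0, 0.5, 0], [0, 0.5, 0]]' --delta_rot '[[0, 0, 0], [0, 0, 0], [0, 0, 0], [0, 0, 0], [0, 0, 0]]'

```text
time: 8.42
tool_pos: [0.5441, 0.2118, 0.1518]
tcp_rot: [0.157, 1.565, -0.158]
wrist_force: [-0.6, -2.2, -0.6]
width: 0.293
```

Request:
carry_out --offset '[[0, 0.5, 0], [0, 0.5, 0], [0, 0.5, 0], [0, 0.4, 0], [0, 0, 0]]' --delta_rot '[[0, 0, 0], [0, 0, 0], [0, 0, 0], [0, 0, 0], [0, 0, 0]]'

```text
time: 8.83
tool_pos: [0.5482, 0.2314, 0.152]
tcp_rot: [0.158, 1.564, -0.156]
wrist_force: [0.7, 1.6, 0.8]
width: 0.292
```

```bash
python3 -c "
from h import *
st()"
```

```text
t 8.83 pos [0.5482 0.2314 0.152 ] R [[0.001, 0.199, 0.98], [0.001, 0.98, -0.199], [-1.0, 0.001, 0.001]] F [0.7 1.6 0.8] w 0.292 q [0.36 0.18 1.86 0.   1.1  0.56]
```

Request:
carry_out --offset '[[0, 0.2, 0], [0, 0.2, 0], [0, 0.1, 0], [0, 0, 0], [0, 0, 0]]' --delta_rot '[[0, 0, 0], [0, 0, 0], [0, 0, 0], [0, 0, 0], [0, 0, 0]]'

```text
time: 9.25
tool_pos: [0.5488, 0.2352, 0.1517]
tcp_rot: [0.158, 1.565, -0.157]
wrist_force: [-0.0, -0.5, 0.5]
width: 0.293
```

Request:
carry_out --offset '[[0, 0.1, 0], [0, 0.1, 0], [0, 0, 0], [0, 0, 0], [0, 0, 0]]' --delta_rot '[[0, 0, 0], [0, 0, 0], [0, 0, 0], [0, 0, 0], [0, 0, 0]]'

```text
time: 9.67
tool_pos: [0.5492, 0.237, 0.1517]
tcp_rot: [0.158, 1.565, -0.158]
wrist_force: [-0.2, -0.8, -0.5]
width: 0.293
```

Request:
carry_out --offset '[[0, 0.1, 0], [0, 0.1, 0], [0, 0.1, 0], [0, 0, 0], [0, 0, 0]]' --delta_rot '[[0, 0, 0], [0, 0, 0], [0, 0, 0], [0, 0, 0], [0, 0, 0]]'

```text
time: 10.08
tool_pos: [0.5497, 0.24, 0.1514]
tcp_rot: [0.157, 1.565, -0.158]
wrist_force: [0.1, -0.7, -1.5]
width: 0.288
```

```bash
python3 -c "
from rel import *
st()
snap('scene','escene'); st()
im=cv2.imread('pics/escene.png'); cv2.imwrite('pics/e.png',cv2.resize(im[130:240,400:530],None,fx=5,fy=5,interpolation=3))
"
```

```text
t 10.08 pos [0.5497 0.24   0.1514] R [[-0.0, 0.199, 0.98], [-0.0, 0.98, -0.199], [-1.0, -0.0, -0.0]] F [ 0.1 -0.7 -1.5] w 0.288 q [0.37 0.19 1.85 0.   1.1  0.57]
t 10.13 pos [0.5496 0.24   0.1514] R [[-0.0, 0.199, 0.98], [-0.0, 0.98, -0.199], [-1.0, -0.0, -0.0]] F [ 0.   0.2 -2. ] w 0.291 q [0.37 0.19 1.85 0.   1.1  0.57]
```

View pics/e.png

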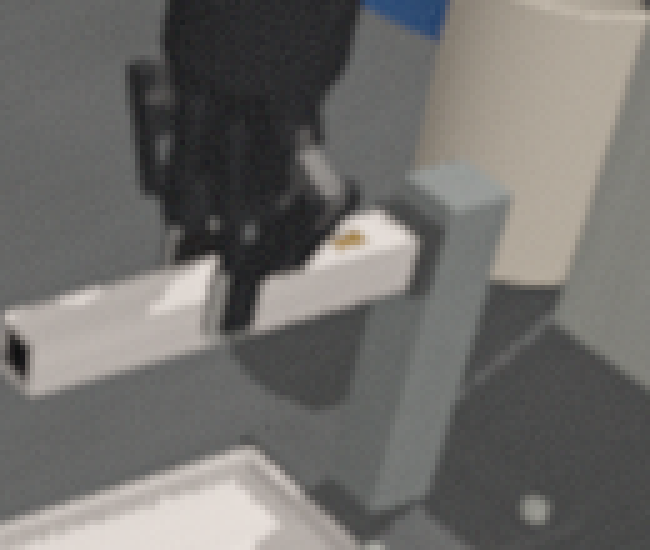

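The mouth is almost at the shoulder and brass shows in the hole at crop (348,240). I'll press to firm contact.

Request:
carry_out --offset '[[0, 0.1, 0], [0, 0.1, 0], [0, 0, 0], [0, 0, 0], [0, 0, 0]]' --delta_rot '[[0, 0, 0], [0, 0, 0], [0, 0, 0], [0, 0, 0], [0, 0, 0]]'

```text
time: 10.55
tool_pos: [0.5498, 0.2407, 0.1515]
tcp_rot: [0.156, 1.566, -0.159]
wrist_force: [-0.8, -5.4, 0.2]
width: 0.29
```

Request:
carry_out --offset '[[0, 0.1, 0], [0, 0.1, 0], [0, 0, 0], [0, 0, 0], [0, 0, 0]]' --delta_rot '[[0, 0, 0], [0, 0, 0], [0, 0, 0], [0, 0, 0], [0, 0, 0]]'

```text
time: 10.97
tool_pos: [0.5499, 0.2407, 0.1514]
tcp_rot: [0.153, 1.567, -0.162]
wrist_force: [-2.1, -10.6, 0.9]
width: 0.288
```

Request:
carry_out --offset '[[0, -0.2, 0], [0, -0.2, 0], [0, -0.2, 0], [0, -0.2, 0], [0, 0, 0]]' --delta_rot '[[0, 0, 0], [0, 0, 0], [0, 0, 0], [0, 0, 0], [0, 0, 0]]'

```text
time: 11.38
tool_pos: [0.5494, 0.2376, 0.1519]
tcp_rot: [0.161, 1.564, -0.155]
wrist_force: [1.3, 4.1, -3.3]
width: 0.288
```

```bash
python3 -c "
from rel import *
st()
W=cloud('scene',read_camera('scene')[1])
s=st()
"
```

```text
t 11.38 pos [0.5494 0.2376 0.1519] R [[0.001, 0.2, 0.98], [0.003, 0.98, -0.2], [-1.0, 0.003, 0.001]] F [ 1.3  4.1 -3.3] w 0.288 q [0.37 0.18 1.86 0.   1.1  0.56]
t 11.43 pos [0.5494 0.2376 0.1519] R [[0.001, 0.2, 0.98], [0.003, 0.98, -0.2], [-1.0, 0.003, 0.001]] F [ 0.9  5.4 -2.6] w 0.287 q [0.37 0.18 1.86 0.   1.1  0.57]
```

Request:
carry_out --offset '[[0, 0.3, 0], [0, 0.2, 0], [0, 0.1, 0], [0, -0.1, 0], [0, -0.1, 0]]' --delta_rot '[[0, 0, 0], [0, 0, 0], [0, 0, 0], [0, 0, 0], [0, 0, 0]]'

```text
time: 11.85
tool_pos: [0.5498, 0.2401, 0.1516]
tcp_rot: [0.158, 1.565, -0.157]
wrist_force: [0.8, 0.1, -1.4]
width: 0.286
```

Request:
carry_out --offset '[[0, 0, 0], [0, 0, 0], [0, 0, 0], [0, 0, 0], [0, 0, 0]]' --delta_rot '[[0, 0, 0], [0, 0, 0], [0, 0, 0], [0, 0, 0], [0, 0, 0]]' --fingers 0.2

```text
time: 12.27
tool_pos: [0.5499, 0.2401, 0.1519]
tcp_rot: [0.158, 1.565, -0.157]
wrist_force: [0.5, -0.1, 0.6]
width: 0.597
```

Request:
carry_out --offset '[[-1, 0, 0], [-2, 0, 0], [-3, 0, 0], [-3, 0, 0], [-2, 0, 0]]' --delta_rot '[[0, 0, 0], [0, 0, 0], [0, 0, 0], [0, 0, 0], [0, 0, 0]]'

```text
time: 12.68
tool_pos: [0.5508, 0.2404, 0.2658]
tcp_rot: [0.159, 1.561, -0.156]
wrist_force: [1.0, 0.6, 0.4]
width: 0.605
```

```bash
python3 -c "
from h import *
err([.4535,-.0715,.23],RR(2.2))"
```

```text
t 12.68 pos [0.5508 0.2404 0.2658] R [[0.004, 0.199, 0.98], [0.002, 0.98, -0.199], [-1.0, 0.002, 0.003]] F [1.  0.6 0.4] w 0.605 q [0.37 0.1  1.73 0.   1.31 0.57]
offset cm [  3.5  -32.51  -3.33] rot deg [-13.7    0.21  -0.11]
```

Request:
carry_out --offset '[[0, -3.25, -0.33], [0, -3.25, -0.33], [0, -3.25, -0.33], [0, -3.25, -0.33], [0, -3.25, -0.33]]' --delta_rot '[[0, 0, 0], [0, 0, 0], [0, 0, 0], [0, 0, 0], [0, 0, 0]]'

```text
time: 13.1
tool_pos: [0.5007, 0.0829, 0.2628]
tcp_rot: [0.157, 1.564, -0.157]
wrist_force: [-0.2, -0.8, -0.0]
width: 0.596
```

Request:
carry_out --offset '[[0, -3.25, -0.33], [0, -3.25, -0.33], [0, -3.25, -0.33], [0, -3.25, -0.33], [0, -3.25, -0.33]]' --delta_rot '[[0, 0, 0], [0, 0, 0], [0, 0, 0], [0, 0, 0], [0, 0, 0]]'

```text
time: 13.52
tool_pos: [0.4521, -0.0733, 0.2628]
tcp_rot: [0.157, 1.563, -0.158]
wrist_force: [0.8, -0.9, 0.7]
width: 0.595
```

Request:
carry_out --offset '[[1, 0, 0], [1, 0, 0], [1, 0, 0], [0.5, 0, 0], [0, 0, 0]]' --delta_rot '[[-4.6, 0, 0], [-4.6, 0, 0], [-4.5, 0, 0], [0, 0, 0], [0, 0, 0]]'

```text
time: 13.93
tool_pos: [0.4518, -0.0719, 0.226]
tcp_rot: [-0.028, 1.572, 0.029]
wrist_force: [0.1, -0.5, -0.0]
width: 0.6
```

```bash
python3 -c "
from rel import *
err([.4535,-.0715,.142],RR(2.2))
a=[]
for c in('top','scene'): a.append(snap(c,'f'+c)[0][:,:,::-1])
err([.4535,-.0715,.142],RR(2.2))
cv2.imwrite('pics/f.png',np.hstack([cv2.resize(a[1][150:300,220:370],(400,400)),cv2.resize(a[1][130:240,400:530],(400,400))]))
# arm tube pose from top and scene
rel('f',ref=(.55,.24))
"
```

```text
t 13.93 pos [ 0.4518 -0.0719  0.226 ] R [[-0.002, -0.036, 0.999], [0.0, 0.999, 0.036], [-1.0, 0.0, -0.002]] F [ 0.1 -0.5 -0. ] w 0.6 q [-0.21 -0.15  2.05  0.    1.24 -0.25]
offset cm [8.4  0.03 0.18] rot deg [-0.14 -0.1  -0.03]
t 14.03 pos [ 0.4528 -0.0718  0.2272] R [[0.0, -0.037, 0.999], [-0.0, 0.999, 0.037], [-1.0, -0.0, 0.0]] F [ 0.   0.2 -0.4] w 0.6 q [-0.21 -0.15  2.05  0.    1.24 -0.25]
offset cm [8.52 0.03 0.07] rot deg [-0.09  0.02  0.  ]
scene a -110 n 33 z 163.4 lat -15.6 8.8 mid -3.4
scene a -90 n 77 z 163.9 lat -16.2 9.7 mid -3.2
scene a -69 n 73 z 165.1 lat -15.5 8.8 mid -3.3
scene a -49 n 70 z 166.0 lat -15.6 10.6 mid -2.5
scene a -29 n 74 z 167.3 lat -15.2 9.2 mid -3.0
scene a -9 n 72 z 167.8 lat -15.7 11.1 mid -2.3
scene a 10 n 66 z 168.8 lat -16.1 10.1 mid -3.0
scene a 30 n 69 z 170.0 lat -15.7 9.4 mid -3.1
scene a 50 n 63 z 170.7 lat -15.8 10.3 mid -2.7
scene a 70 n 51 z 172.1 lat -15.8 10.5 mid -2.7
scene a 90 n 59 z 172.8 lat -14.9 12.0 mid -1.5
scene a 110 n 43 z 182.6 lat -20.7 12.0 mid -4.4
scene a 130 n 16 z 180.1 lat -21.4 -19.4 mid -20.4
top a -110 n 28 z 164.7 lat -8.0 14.5 mid 3.2
top a -90 n 116 z 165.7 lat -9.6 15.0 mid 2.7
top a -69 n 102 z 166.8 lat -8.9 15.1 mid 3.1
top a -49 n 110 z 167.9 lat -9.2 14.5 mid 2.6
top a -29 n 113 z 168.8 lat -9.3 14.8 mid 2.7
top a -9 n 107 z 169.8 lat -9.0 15.0 mid 3.0
top a 10 n 118 z 170.7 lat -8.5 15.0 mid 3.2
top a 30 n 113 z 171.4 lat -9.0 15.0 mid 3.0
top a 50 n 99 z 172.9 lat -8.7 15.4 mid 3.3
top a 70 n 78 z 174.1 lat -9.0 16.3 mid 3.6
top a 90 n 94 z 175.2 lat -8.3 16.4 mid 4.1
top a 110 n 37 z 183.5 lat -14.5 21.0 mid 3.3
top a 130 n 14 z 184.0 lat -14.7 20.9 mid 3.1
```

View pics/f.png

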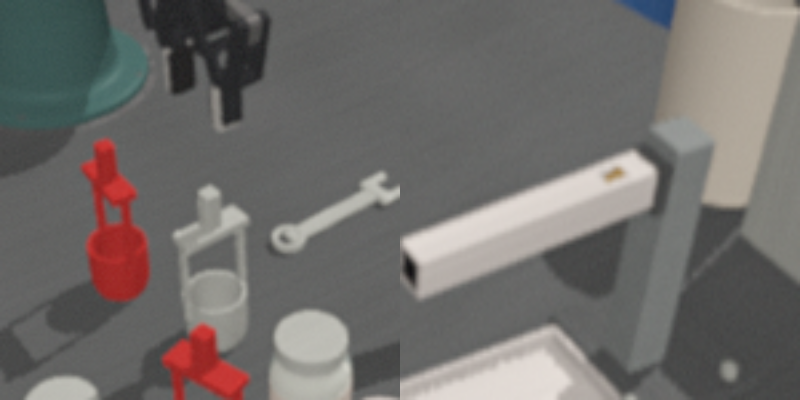

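The tube is home and drooping about 2.9°, with the button showing in its hole. The gripper is centred over the steel cup, so I'll descend and grip the tab.

Request:
carry_out --offset '[[2, 0, 0], [2, 0, 0], [2, 0, 0], [2, 0, 0], [1, 0, 0]]' --delta_rot '[[0, 0, 0], [0, 0, 0], [0, 0, 0], [0, 0, 0], [0, 0, 0]]'

```text
time: 14.45
tool_pos: [0.4519, -0.0715, 0.1353]
tcp_rot: [-0.029, 1.572, 0.03]
wrist_force: [-1.2, -0.8, -0.8]
width: 0.603
```

Request:
carry_out --offset '[[0.5, 0, 0], [0.5, 0, 0], [0, 0, 0], [0, 0, 0], [0, 0, 0]]' --delta_rot '[[0, 0, 0], [0, 0, 0], [0, 0, 0], [0, 0, 0], [0, 0, 0]]'

```text
time: 14.87
tool_pos: [0.4536, -0.0721, 0.1278]
tcp_rot: [-0.03, 1.569, 0.03]
wrist_force: [0.1, -0.3, -0.0]
width: 0.6
```

Request:
carry_out --offset '[[0, 0, 0], [0, 0, 0], [0, 0, 0], [0, 0, 0], [0, 0, 0]]' --delta_rot '[[0, 0, 0], [0, 0, 0], [0, 0, 0], [0, 0, 0], [0, 0, 0]]' --fingers -1 --newtons 60

```text
time: 15.28
tool_pos: [0.4533, -0.0721, 0.1273]
tcp_rot: [-0.03, 1.569, 0.03]
wrist_force: [-0.0, -0.6, 3.6]
width: 0.149
```

Request:
carry_out --offset '[[0, 0, 0], [0, 0, 0], [0, 0, 0], [-0.5, 0, 0], [-0.5, 0, 0]]' --delta_rot '[[0, 0, 0], [0, 0, 0], [0, 0, 0], [0, 0, 0], [0, 0, 0]]'

```text
time: 15.7
tool_pos: [0.4512, -0.0716, 0.1357]
tcp_rot: [-0.029, 1.574, 0.031]
wrist_force: [0.4, -0.1, -2.7]
width: 0.147
```

Request:
carry_out --offset '[[-1.3, 0, 0], [-1.3, 0, 0], [-1.3, 0, 0], [-1.3, 0, 0], [-1.2, 0, 0]]' --delta_rot '[[0, 0, 0], [0, 0, 0], [0, 0, 0], [0, 0, 0], [0, 0, 0]]'

```text
time: 16.12
tool_pos: [0.4519, -0.0718, 0.2009]
tcp_rot: [-0.03, 1.572, 0.03]
wrist_force: [-0.4, 0.7, -1.9]
width: 0.15
```

Request:
carry_out --offset '[[0, 1.71, 0.75], [0, 1.71, 0.75], [0, 1.71, 0.75], [0, 1.71, 0.75], [0, 1.71, 0.75]]' --delta_rot '[[0, 0, 0], [0, 0, 0], [0, 0, 0], [0, 0, 0], [0, 0, 0]]'

```text
time: 16.53
tool_pos: [0.4865, 0.0157, 0.2005]
tcp_rot: [-0.03, 1.572, 0.03]
wrist_force: [0.5, -0.5, -1.4]
width: 0.151
```

Request:
carry_out --offset '[[0, 1.71, 0.75], [0, 1.71, 0.75], [0, 1.71, 0.75], [0, 1.71, 0.75], [0, 1.71, 0.75]]' --delta_rot '[[0, 0, 0], [0, 0, 0], [0, 0, 0], [0, 0, 0], [0, 0, 0]]'

```text
time: 16.95
tool_pos: [0.5207, 0.1026, 0.2003]
tcp_rot: [-0.03, 1.572, 0.03]
wrist_force: [-0.4, -1.0, -2.2]
width: 0.152
```

Request:
carry_out --offset '[[0, 0, 0], [0, 0, 0], [0, 0, 0], [0, 0, 0], [0, 0, 0]]' --delta_rot '[[-5.1, 0, 0], [-5.1, 0, 0], [-5.1, 0, 0], [-5.1, 0, 0], [-5.1, 0, 0]]'

```text
time: 17.37
tool_pos: [0.5204, 0.1018, 0.2002]
tcp_rot: [-0.383, 1.538, 0.383]
wrist_force: [-0.0, 0.1, -2.7]
width: 0.146
```

Request:
carry_out --offset '[[0, 0, 0], [0, 0, 0], [0, 0, 0], [0, 0, 0], [0, 0, 0]]' --delta_rot '[[-5.1, 0, 0], [-5.1, 0, 0], [-5.1, 0, 0], [-5.1, 0, 0], [-5.1, 0, 0]]'

```text
time: 17.78
tool_pos: [0.5204, 0.1017, 0.2003]
tcp_rot: [-0.728, 1.447, 0.728]
wrist_force: [-0.7, -0.9, -1.1]
width: 0.151
```

Request:
carry_out --offset '[[0, 0, 0], [0, 0, 0], [0, 0, 0], [0, 0, 0], [0, 0, 0]]' --delta_rot '[[-5.1, 0, 0], [-5.1, 0, 0], [-5.1, 0, 0], [-5.1, 0, 0], [-5.1, 0, 0]]'

```text
time: 18.2
tool_pos: [0.5204, 0.1017, 0.2003]
tcp_rot: [-1.065, 1.296, 1.067]
wrist_force: [-0.0, -0.2, -2.5]
width: 0.15
```

Request:
carry_out --offset '[[0, 0, 0], [0, 0, 0], [0, 0, 0], [0, 0, 0], [0, 0, 0]]' --delta_rot '[[0, 0, 0], [0, 0, 0], [0, 0, 0], [0, 0, 0], [0, 0, 0]]'

```text
time: 18.62
tool_pos: [0.521, 0.1018, 0.2006]
tcp_rot: [-1.062, 1.297, 1.062]
wrist_force: [0.9, 0.9, -1.4]
width: 0.149
```

```bash
python3 -c "
from rel import *
err([.522,.102,.2],RR(78.5))
a=[]
for c in('top','scene'): a.append(snap(c,'g'+c)[0][:,:,::-1])
err([.522,.102,.2],RR(78.5))
cv2.imwrite('pics/g.png',np.hstack([cv2.resize(a[0][160:310,110:310],(400,300)),cv2.resize(a[1][140:290,350:550],(400,300))]))
"
```

```text
t 18.62 pos [0.521  0.1018 0.2006] R [[-0.0, -0.98, 0.197], [-0.0, 0.197, 0.98], [-1.0, 0.0, -0.0]] F [ 0.9  0.9 -1.4] w 0.149 q [ 0.15  0.01  1.95  0.    1.18 -1.23]
offset cm [ 0.06 -0.1   0.04] rot deg [ 0.14 -0.   -0.01]
t 18.72 pos [0.521  0.1018 0.2007] R [[-0.0, -0.98, 0.197], [-0.0, 0.197, 0.98], [-1.0, 0.0, -0.0]] F [-0.1 -0.1 -1.8] w 0.15 q [ 0.15  0.01  1.95  0.    1.18 -1.23]
offset cm [ 0.07 -0.1   0.04] rot deg [ 0.16 -0.   -0.01]
```

View pics/g.png

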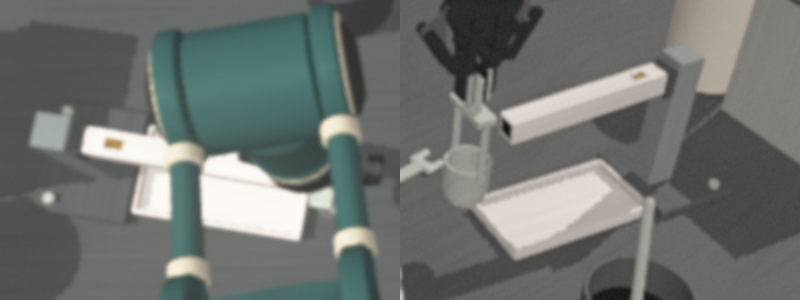

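The bail stands just outside the free end, its bar above the tube top and the cup rim below the tube. I'll thread it on along tool z.

Request:
carry_out --offset '[[0, -0.1, 1.2], [0, 0, 1.2], [0, 0, 1.2], [0, 0, 1.2], [0, 0, 1.2]]' --delta_rot '[[0, 0, 0], [0, 0, 0], [0, 0, 0], [0, 0, 0], [0, 0, 0]]'

```text
time: 19.13
tool_pos: [0.534, 0.1622, 0.2007]
tcp_rot: [-1.063, 1.296, 1.063]
wrist_force: [-0.4, 0.2, -1.7]
width: 0.146
```

```bash
python3 -c "
from rel import *
st()
p,d=snap('scene','hs'); st()
cv2.imwrite('pics/hh.png',cv2.resize(p[130:250,390:530,::-1],(700,600),interpolation=3))
"
```

```text
t 19.13 pos [0.534  0.1622 0.2007] R [[-0.0, -0.981, 0.195], [0.0, 0.195, 0.981], [-1.0, 0.0, 0.0]] F [-0.4  0.2 -1.7] w 0.146 q [ 0.25  0.07  1.89  0.    1.18 -1.12]
t 19.18 pos [0.5345 0.1642 0.2008] R [[0.001, -0.981, 0.195], [0.002, 0.195, 0.981], [-1.0, -0.0, 0.002]] F [ 0.9  2.  -1.7] w 0.156 q [ 0.25  0.07  1.89  0.    1.18 -1.12]
```

View pics/hh.png

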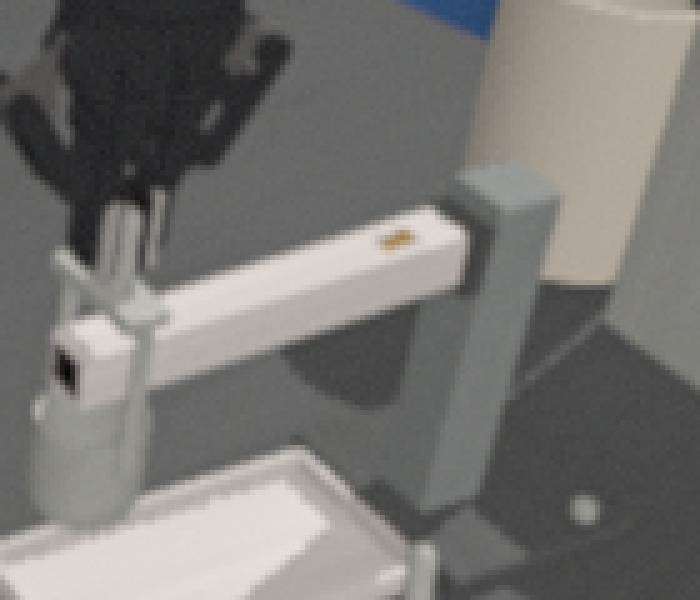

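Request:
carry_out --offset '[[0, 0, 1.2], [0, 0, 1.2], [0, 0, 1.2], [0, 0, 1.2], [0, 0, 1.2]]' --delta_rot '[[0, 0, 0], [0, 0, 0], [0, 0, 0], [0, 0, 0], [0, 0, 0]]'

```text
time: 19.6
tool_pos: [0.5458, 0.2206, 0.2007]
tcp_rot: [-1.063, 1.296, 1.063]
wrist_force: [-0.6, -0.3, -1.6]
width: 0.154
```

Request:
carry_out --offset '[[0.3, 0, 0], [0.3, 0, 0], [0.3, 0, 0], [0.2, 0, 0], [0, 0, 0]]' --delta_rot '[[0, 0, 0], [0, 0, 0], [0, 0, 0], [0, 0, 0], [0, 0, 0]]'

```text
time: 20.02
tool_pos: [0.5449, 0.2185, 0.1886]
tcp_rot: [-1.062, 1.298, 1.063]
wrist_force: [-0.1, -0.1, -1.9]
width: 0.145
```

Request:
carry_out --offset '[[0.1, 0, 0], [0.1, 0, 0], [0, 0, 0], [0, 0, 0], [0, 0, 0]]' --delta_rot '[[0, 0, 0], [0, 0, 0], [0, 0, 0], [0, 0, 0], [0, 0, 0]]'

```text
time: 20.43
tool_pos: [0.5456, 0.2192, 0.1879]
tcp_rot: [-1.063, 1.296, 1.062]
wrist_force: [-0.8, 0.1, -2.2]
width: 0.147
```

Request:
carry_out --offset '[[0.1, 0, 0], [0.1, 0, 0], [0, 0, 0], [0, 0, 0], [0, 0, 0]]' --delta_rot '[[0, 0, 0], [0, 0, 0], [0, 0, 0], [0, 0, 0], [0, 0, 0]]'

```text
time: 20.85
tool_pos: [0.5455, 0.2193, 0.1857]
tcp_rot: [-1.063, 1.296, 1.063]
wrist_force: [0.6, 0.6, -2.3]
width: 0.153
```

Request:
carry_out --offset '[[0.1, 0, 0], [0.1, 0, 0], [0, 0, 0], [0, 0, 0], [0, 0, 0]]' --delta_rot '[[0, 0, 0], [0, 0, 0], [0, 0, 0], [0, 0, 0], [0, 0, 0]]'

```text
time: 21.27
tool_pos: [0.5457, 0.2194, 0.1841]
tcp_rot: [-1.063, 1.296, 1.062]
wrist_force: [0.4, -0.1, 0.8]
width: 0.152
```

Request:
carry_out --offset '[[0.1, 0, 0], [0, 0, 0], [0, 0, 0], [0, 0, 0], [0, 0, 0]]' --delta_rot '[[0, 0, 0], [0, 0, 0], [0, 0, 0], [0, 0, 0], [0, 0, 0]]'

```text
time: 21.68
tool_pos: [0.5458, 0.2193, 0.1838]
tcp_rot: [-1.063, 1.295, 1.062]
wrist_force: [-2.7, -0.9, 5.6]
width: 0.152
```

Request:
carry_out --offset '[[-0.1, 0, 0], [0, 0, 0], [0, 0, 0], [0, 0, 0], [0, 0, 0]]' --delta_rot '[[0, 0, 0], [0, 0, 0], [0, 0, 0], [0, 0, 0], [0, 0, 0]]'

```text
time: 22.1
tool_pos: [0.5457, 0.2193, 0.1839]
tcp_rot: [-1.063, 1.296, 1.062]
wrist_force: [-0.2, -0.3, 3.2]
width: 0.151
```

Request:
carry_out --offset '[[0, 0, 0], [0, 0, 0], [0, 0, 0], [0, 0, 0], [0, 0, 0]]' --delta_rot '[[0, 0, 0], [0, 0, 0], [0, 0, 0], [0, 0, 0], [0, 0, 0]]' --fingers 0.0

```text
time: 22.52
tool_pos: [0.5454, 0.2192, 0.1833]
tcp_rot: [-1.063, 1.297, 1.063]
wrist_force: [0.9, -0.1, 0.0]
width: 0.499
```

Request:
carry_out --offset '[[-1, 0, 0], [-1, 0, 0], [-2, 0, 0], [-3, 0, 0], [-3, 0, 0]]' --delta_rot '[[0, 0, 0], [0, 0, 0], [0, 0, 0], [0, 0, 0], [0, 0, 0]]'

```text
time: 22.93
tool_pos: [0.5451, 0.2191, 0.2851]
tcp_rot: [-1.063, 1.297, 1.063]
wrist_force: [0.6, -0.2, 0.5]
width: 0.502
```

Request:
carry_out --offset '[[0, 0, -3], [0, 0, -3], [0, 0, -3], [0, 0, -3], [0, 0, -3]]' --delta_rot '[[0, 0, 0], [0, 0, 0], [0, 0, 0], [0, 0, 0], [0, 0, 0]]'

```text
time: 23.35
tool_pos: [0.5162, 0.0711, 0.2855]
tcp_rot: [-1.064, 1.294, 1.062]
wrist_force: [1.1, 0.6, 0.1]
width: 0.499
```

Request:
carry_out --offset '[[0, 0, -3], [0, 0, -3], [0, 0, 0], [0, 0, 0], [0, 0, 0]]' --delta_rot '[[0, 0, 0], [0, 0, 0], [0, 0, 0], [0, 0, 0], [0, 0, 0]]'

```text
time: 23.77
tool_pos: [0.5048, 0.0135, 0.2849]
tcp_rot: [-1.062, 1.295, 1.061]
wrist_force: [0.1, -0.6, -0.0]
width: 0.505
```

```bash
python3 -c "
from rel import *
st(); a=[]
for c in('top','scene'): a.append(snap(c,'i'+c)[0][:,:,::-1])
cv2.imwrite('pics/i.png',np.hstack([cv2.resize(a[0][170:290,110:250],(400,343)),cv2.resize(a[1][130:250,390:530],(400,343),interpolation=3)]))
rel('i',ref=(.55,.24))
"
```

```text
t 23.77 pos [0.5048 0.0135 0.2849] R [[0.002, -0.98, 0.197], [0.001, 0.197, 0.98], [-1.0, -0.002, 0.001]] F [ 0.1 -0.6 -0. ] w 0.505 q [-0.02 -0.09  1.89  0.    1.34 -1.4 ]
scene a -110 n 37 z 163.0 lat -15.6 8.4 mid -3.6
scene a -90 n 77 z 163.6 lat -16.3 9.2 mid -3.6
scene a -69 n 72 z 165.0 lat -15.2 9.4 mid -2.9
scene a -49 n 42 z 172.0 lat -27.4 24.2 mid -1.6
scene a -29 n 84 z 175.1 lat -27.6 24.7 mid -1.5
scene a -9 n 44 z 168.1 lat -15.0 8.7 mid -3.2
scene a 10 n 68 z 168.8 lat -15.3 8.6 mid -3.4
scene a 30 n 67 z 169.8 lat -15.4 10.0 mid -2.7
scene a 50 n 66 z 170.6 lat -15.2 9.9 mid -2.7
scene a 70 n 53 z 171.7 lat -15.4 10.1 mid -2.6
scene a 90 n 58 z 173.0 lat -15.3 12.9 mid -1.2
scene a 110 n 48 z 181.9 lat -20.8 12.3 mid -4.3
scene a 130 n 22 z 182.4 lat -21.4 4.0 mid -8.7
top a -90 n 87 z 165.8 lat -9.3 14.6 mid 2.6
top a -69 n 117 z 166.2 lat -9.7 14.5 mid 2.4
top a -49 n 92 z 168.1 lat -9.6 14.7 mid 2.6
top a -29 n 201 z 176.3 lat -25.6 28.1 mid 1.2
top a -9 n 70 z 170.4 lat -9.5 16.3 mid 3.4
top a 10 n 100 z 171.1 lat -8.4 15.1 mid 3.4
top a 30 n 119 z 171.6 lat -8.7 16.1 mid 3.7
top a 50 n 104 z 172.5 lat -8.6 15.2 mid 3.3
top a 70 n 76 z 174.5 lat -8.9 15.8 mid 3.4
top a 90 n 102 z 174.4 lat -7.6 16.6 mid 4.5
top a 110 n 34 z 183.2 lat -12.6 20.4 mid 3.9
top a 130 n 13 z 184.2 lat -15.1 19.7 mid 2.3
```

View pics/i.png

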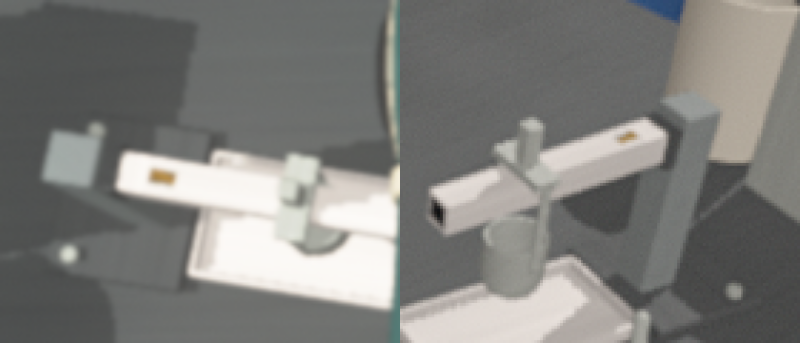

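The cup hangs upright and centred on the tube, and the button shows brass in the hole. I'll wait, check it is still, then hand in.

Request:
carry_out --offset '[[0, 0, 0], [0, 0, 0], [0, 0, 0], [0, 0, 0], [0, 0, 0]]' --delta_rot '[[0, 0, 0], [0, 0, 0], [0, 0, 0], [0, 0, 0], [0, 0, 0]]'

```text
time: 24.28
tool_pos: [0.5044, 0.0137, 0.2835]
tcp_rot: [-1.063, 1.296, 1.063]
wrist_force: [-0.3, 0.1, 0.5]
width: 0.5
```

```bash
python3 -c "
from rel import *
a=cv2.imread('pics/iscene.png').astype(int)
p,_=snap('scene','jscene'); b=p[:,:,::-1].astype(int)
print('mean diff cup region',abs(a-b)[160:240,420:470].mean(),'static bg',abs(a-b)[300:340,560:620].mean())
z=cv2.imread('pics/scene0.png').astype(int); print('bystander region (jar/can/wrench)',abs(z-b)[265:355,320:380].mean(),abs(z-b)[212:245,320:372].mean())
print('tube side region lid/collar', abs(z-b)[290:312,228:258].mean(), abs(z-b)[342:368,150:185].mean())
finish_job()"
```

```text
mean diff cup region 1.64225 static bg 1.3731944444444444
bystander region (jar/can/wrench) 5.19141975308642 3.10975135975136
tube side region lid/collar 10.5010101010101 2.7853479853479852
the job is handed in; nothing more can be done
```

I slid the tube onto the stub until it latched, then hung the steel cup on it and let go. I handed the job in at about 24.3 s of the 70 s; no verdict was reported.

**Tube:** I pushed until it met the shoulder, where force rose to about 10 N with no further travel. On a pull back it gave about 3 mm, then held against about 5 N, which matches the play between button and hole. I then pushed it home again. Released, it droops about 2.9°, and brass shows in the hole. I had no direct reading of how far the button is out.

**Cup:** The bail went over the free end without contact, and I lowered the cup until it touched the tube, at up to about 6 N. In the last pictures it hangs upright, within about 2 mm of the tube's centreline and clear of the post and tray. It did not move between the last two pictures; the difference was at noise level.

**Bystanders:** I checked these only by comparing before and after images, and did not measure their positions.
- **Wrench and collar:** unchanged.
- **Jar and can:** small difference (about 5 grey levels), which I take to be shadow.
- **Lid:** the largest difference (about 10 grey levels), probably from the tube and its shadow leaving. I did not check this further.
- **Spray gun:** not compared, but the arm never went near it.

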